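# Tilt the drain plate out of its deep tray

### The job

Take the drain plate with the orange grip out of its deep clear tray: lift it by the grip so that the grip end comes up first and the other end slips out from under the blue strip. Then lay the plate flat, lengthwise and centred, on the wooden board, setting it down gently before letting go, and leave the plate with the green grip where it is.

Things in the scene. Friction and masses are not known exactly. Their poses are not given: they have to be found in the camera images.
- plate: The one to take: metal plate 180 (x) x 80 (y) x 6 mm, about 0.25 kg, flat on its tray's 4 mm floor. Rigid upright orange bar grip, 28 (x) x 14 (y) mm, centred 73 mm along +x from the plate's middle (far end from the robot), top 136 mm above the plate's underside, 56 mm above the tray walls. Origin: middle of the underside; x towards the grip, z up
- tray: Fixed clear tray holding the orange-grip plate: outside 198 (x) x 100 (y) x 84 mm high, 110 mm wide at the rim; 190 x 92 mm inside. Blue strip on the rim at the -x end (robot side), top 88 mm, overhangs the inside 20 mm: the mouth runs from x -75 to +95 mm, so the plate comes out only tilted (25 to 45 degrees is enough), grip end up. Origin: centre of underside; x away from the strip, z up
- board: Wooden board lying fixed on the counter, 260 (x) x 180 (y) x 16 mm. Origin: centre of its underside; x along its length, z up; its top is 16 mm above the origin. The plate may lie on it with its grip at either end
- spare_plate: The one to leave alone: same plate, same size and axes, but with a green grip, in a second tray of the same kind

How it is judged:
On the way, in this order (a step that is already met when the one before it is completed fails the run):
1. the plate with the orange grip is tilted by more than 17 degrees while still in its tray (its middle 20 to 120 mm above the tray's underside) (angle between plate's own z axis and vertical above 0.3 rad and z of plate in the frame of tray between 0.02 and 0.12 m and horizontal distance between plate and tray below 0.06 m), for 0.1 s.
2. the plate is set down flat on the board while the fingers still hold it (x of plate in the frame of board between -0.03 and 0.03 m and y of plate in the frame of board between -0.025 and 0.025 m and z of plate in the frame of board between 0.012 and 0.022 m and angle between plate's own z axis and vertical below 0.17 rad and angle between the x axis of plate and the x axis of board, either way round below 0.26 rad and contact force between the fingers and plate above 0.5 N), for 0.1 s.
At the end, for the whole second after the job is handed in: The plate with the orange grip rests flat (within 10 degrees) on the wooden board, grip up, its middle within 30 mm of the board's middle along the board and 25 mm across it, lengthwise within 15 degrees (either end), at rest and released; the plate with the green grip is where it was (x of plate in the frame of board between -0.03 and 0.03 m and y of plate in the frame of board between -0.025 and 0.025 m and z of plate in the frame of board between 0.012 and 0.022 m and angle between plate's own z axis and vertical below 0.17 rad and angle between the x axis of plate and the x axis of board, either way round below 0.26 rad and linear speed of plate below 0.02 m/s and angular speed of plate below 0.1 rad/s); the robot touches nothing.
It fails at once if the plate with the green grip is moved by more than 15 mm (distance of spare_plate from where it was at the start of the episode above 0.015 m).
It also fails if it takes over 50 s, if anything falls off the work surface, if the arm or the gripper's body presses on something with over 40 N, if the wrist force passes 120 N, or if a joint passes its speed limit or range.

### The arm

A 6-joint arm with a two-finger parallel gripper is mounted at the origin on the work surface. World frame = base frame: x ahead of the robot, y to its left, z up, the work surface at z = 0. Lengths are in m, angles in rad, forces in N, time in s.
With the tool pointing down it reaches from about 0.3 to 0.775 m from the base axis. Payload 14.6 kg.
Tool frame: the origin (TCP) lies at the very end of the fingers, on their centre line; the grasp point (between the pads) lies 19 mm behind it (robot.hold_point_z is the distance from the TCP to the grasp point, in m); z points along the fingers, y is the line along which they close (so a half turn about z gives the same grasp; the last joint's range is limited). The gripper opens to 94 mm and grips with 3 to 60 N. Pads are 16 mm wide; open, the fingers measure 119 mm over their backs; the gripper's body (75 mm by 177 mm) begins 78 mm behind the grasp point.
Start: joints at [1.041, 0.3, 1.521, -0, 1.321, -0.067], TCP at [0.246, 0.492, 0.205] pointing down, gripper open.
Joint ranges: [-3.03, 3.03], [-0.79, 2.21], [0.23, 2.52], [-1.04, 4.18], [0, 3.07], [-2.55, 2.55]. Speed limits (rad/s): [2.22, 2.22, 2.57, 3.14, 3.14, 3.14].

### API

Orientations are given as a unit quaternion [x, y, z, w].
In Python, from station import readout, optics, finish_job, robot gives the robot as it stands.
- The arm moves only by the shell command python3 -m crank 'ROWS'. ROWS is JSON, a list of rows, each an object of numbers: "dx", "dy", "dz": the shift along the tool's x, y, z in m; "rx", "ry", "rz": the turn, a rotation vector about the tool's x, y, z in rad; "grip": the finger opening in m, from 0 to 0.094. A call has exactly 10 rows; each row shifts and turns the commanded pose from where the row before left it, along the tool's axes as they then stand; what a row does not reach is not made up. A row lasts 1/10 s, in which the tool goes at most 50 mm and 8.59 degrees, less where a joint would pass 70% of its speed; a pose out of reach is approached as far as the arm can. A call with a gripper value outside its range is refused whole. The fingers move at their own pace and stop on an object; the grip force is fixed at half the most. Time passes only in rows, so rows that do not move let the fingers close, or fill a call up. It gives the time, the measured TCP pose, the force, the opening and the grip force at its end, in the units of the state.
- readout.state(): the state, without advancing time (a new reading comes with each control period).
- optics.grab_frame(name): name is "side" or "top"; returns a dict with "img" (400x640x3 uint8, blue, green, red), "depth" (400x640 float32, m along the optical axis (not along the pixel's ray), 0 where there is no reading), "intrinsics" (3x3 intrinsics, pixels), "pose" (4x4, takes a point from camera to world coordinates). Camera axes: x right, y down, z forward; pixel columns grow to the right and rows downward; lengths in m; the calibration is good to about 2 mm. A picture is of the moment at which its call begins.
- finish_job(): hands the job in; it is judged then, once.
The state is a dict: "t": time; "q": joint angles; "joint_vel": joint speeds; "tau": joint torques, N m; "eef_pos": TCP position; "orientation": TCP orientation; "force": force on the tool from outside, world axes, zero at the start; "ft_torque": the same for the moment, N m; "gripper_width": finger opening in m; "grasp_force": force on a finger pad.
Only numpy, scipy, OpenCV 4.12 (cv2) and the standard library are available. Lean on these libraries where they do the work, as an engineer would, in place of code of your own. Each camera call takes 0.05 s, during which the arm holds its last target. There are 200 camera calls.

## Working session

There is one attempt and no reset: what is moved stays moved. The work goes in short steps, Python scripts to look and compute and a shell command to move; the robot and the scene stay as the last step left them, time stands still between calls to the robot, and variables do not carry over. Pictures are saved under pics/ and viewed, at most 10 in all, crops included, and the job is handed in when it is done.

```bash
mkdir -p pics; ls; python3 - <<'E'
from station import readout, optics, robot
import cv2,numpy as np
for n in("top","side"):
    f=optics.grab_frame(n); cv2.imwrite(f"pics/{n}0.png",f["img"]); np.savez(f"{n}0.npz",**{k:f[k] for k in("img","depth","intrinsics","pose")})
    print(n,f["intrinsics"].round(1).tolist(),f["pose"].round(3).tolist())
s=readout.state();print({k:np.round(s[k],3).tolist() for k in s}, robot.hold_point_z)
E
```

```text
pics
top [[434.3, 0.0, 323.4], [0.0, 434.3, 196.3], [0.0, 0.0, 1.0]] [[-0.028, -0.985, 0.172, 0.377], [-0.999, 0.034, 0.033, -0.011], [-0.038, -0.17, -0.985, 0.95], [0.0, 0.0, 0.0, 1.0]]
side [[368.6, 0.0, 318.3], [0.0, 368.6, 203.9], [0.0, 0.0, 1.0]] [[-0.776, -0.444, 0.449, 0.225], [-0.631, 0.541, -0.556, 0.365], [0.004, -0.714, -0.7, 0.505], [0.0, 0.0, 0.0, 1.0]]
{'t': 0.1, 'q': [1.041, 0.3, 1.521, -0.0, 1.321, -0.067], 'joint_vel': [-0.001, -0.001, -0.001, -0.002, -0.002, -0.001], 'tau': [-0.0, -53.265, -35.328, 0.071, 0.024, -0.0], 'eef_pos': [0.245, 0.492, 0.205], 'orientation': [0.229, 0.973, -0.0, -0.0], 'force': [-0.617, 0.369, 0.202], 'ft_torque': [0.037, -0.005, -0.015], 'grasp_force': 0.0, 'gripper_width': 0.094} 0.0188
```

View pics/top0.png

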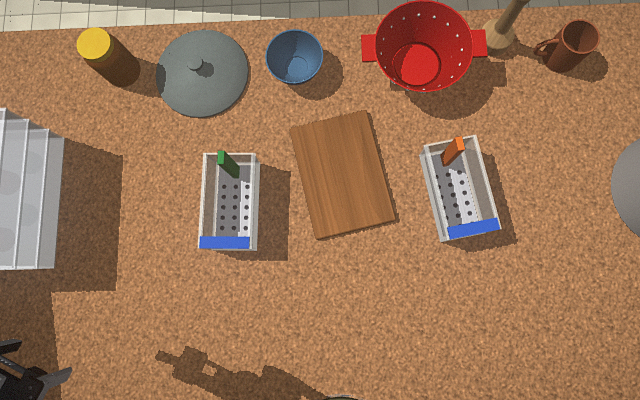

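View pics/side0.png

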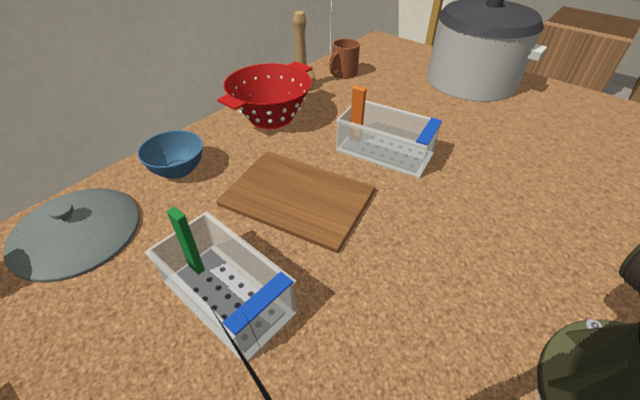

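The top view shows the orange grip's top at about (459,145) and its tray's strip at (473,229). The board corners are near (290,128), (367,111), (396,219) and (318,239). The green grip is at (228,163). The side view agrees.

```bash
cat > h.py <<'E'
import numpy as np, cv2
from scipy.spatial.transform import Rotation as R
def ray(f,uv,z):
    uv=np.atleast_2d(uv).astype(float); K=f["intrinsics"];T=f["pose"]
    d=np.c_[(uv[:,0]-K[0,2])/K[0,0],(uv[:,1]-K[1,2])/K[1,1],np.ones(len(uv))]@T[:3,:3].T
    return T[:3,3]+d*((z-T[2,3])/d[:,2])[:,None]
def cloud(f,m):
    v,u=np.nonzero(m&(f["depth"]>0)); d=f["depth"][v,u]; K=f["intrinsics"];T=f["pose"]
    return np.c_[(u-K[0,2])/K[0,0]*d,(v-K[1,2])/K[1,1]*d,d]@T[:3,:3].T+T[:3,3]
def hsv(f,lo,hi,roi):
    m=cv2.inRange(cv2.cvtColor(f["img"],cv2.COLOR_BGR2HSV),lo,hi); k=np.zeros_like(m); x0,y0,x1,y1=roi; k[y0:y1,x0:x1]=m[y0:y1,x0:x1]; return k>0
def box(f,m,z):
    c=max(cv2.findContours(m.astype(np.uint8),0,1)[0],key=cv2.contourArea)
    p=ray(f,c[:,0],z)[:,:2]; return rect(p)
def rect(p):
    (c,(w,h),a)=cv2.minAreaRect((p*1000).astype(np.float32))
    if w<h: w,h,a=h,w,a+90
    return np.round([c[0]/1000,c[1]/1000,w,h,(a+90)%180-90],4)
E
python3 - <<'E'
from h import *
t=dict(np.load("top0.npz")); s=dict(np.load("side0.npz"))
print("board x,y,L,W,yaw"); 
h=cv2.cvtColor(t["img"],cv2.COLOR_BGR2HSV); print(h[180,340],h[180,400],h[150,455],h[229,473])
d=cloud(t,np.ones((400,640),bool)); # by height
C=cloud(t,t["depth"]>-1)
b=(abs(C[:,2]-.016)<.006)&(abs(C[:,0]-.45)<.2)&(abs(C[:,1]-.0)<.2)
print(rect(C[b][:,:2]), "corner rays",ray(t,[(290,128),(367,111),(396,219),(318,239)],.016).mean(0), rect(ray(t,[(290,128),(367,111),(396,219),(318,239)],.016)[:,:2]))
for n,f,roi in(("top",t,(420,200,520,260)),("side",s,(400,100,460,160))):
    m=hsv(f,(105,120,80),(125,255,255),roi); print(n,"strip",m.sum(),box(f,m,.088))
for n,f,roi in(("top",t,(430,125,480,180)),("side",s,(340,75,375,150))):
    m=hsv(f,(5,160,80),(18,255,255),roi); P=cloud(f,m); k=P[:,2]>.135
    print(n,"orange",m.sum(),P[:,2].max(),k.sum(),P[k].mean(0).round(4), rect(P[k][:,:2]))
    P=P[P[:,2]>.1]; print(P.mean(0),rect(P[:,:2]))
    v,u=np.nonzero(m);print(u.min(),u.max(),v.min(),v.max())
E
python3 -c "
import cv2
a=cv2.imread('pics/top0.png')[115:255,400:520];b=cv2.imread('pics/side0.png')[75:195,320:460]
cv2.imwrite('pics/crop.png',cv2.hconcat([cv2.resize(a,(343,400),interpolation=2),cv2.resize(b,(456,400),interpolation=2)]))"
```

```text
board x,y,L,W,yaw
[ 13 150 155] [ 14 125 177] [ 11 187 150] [112 165 205]
[ 5.559000e-01  5.200000e-03  4.187437e+02  2.063950e+02 -8.159200e+01] corner rays [ 0.59010753 -0.02331214  0.016     ] [ 5.918000e-01 -2.380000e-02  2.576458e+02  1.774781e+02  1.257740e+01]
top strip 617 [  0.454   -0.2747  99.5787  23.6849 -80.4773]
side strip 319 [  0.4531  -0.2748 101.3341  23.2366 -80.5429]
top orange 332 0.14331841780042587 104 [ 0.6118 -0.2472  0.1392] [ 0.6126 -0.2472 27.8613 13.7524  9.0897]
[ 0.61104787 -0.24497133  0.1296361 ] [ 0.6124 -0.247  28.2952 14.21    9.0897]
441 464 136 165
side orange 457 0.14261610706909383 65 [ 0.6099 -0.2451  0.1395] [ 0.6104 -0.2464 26.6714 11.8966 10.597 ]
[ 0.60951369 -0.24370034  0.12325173] [ 0.6109 -0.2459 28.0463 12.3694 11.8801]
345 366 77 123
```

View pics/crop.png

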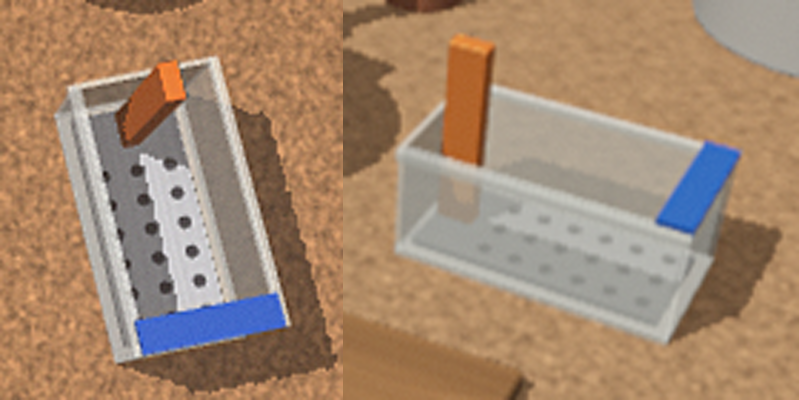

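Tray: centre about (0.539,-0.260), yaw 9.5°. Orange grip: (0.6115,-0.2465). Board: centre (0.591,-0.0235), yaw 12.6°. The plate sits centred in its tray. I'll move above the grip, then turn the tool.

```bash
python3 -m crank '[{"dx":-0.033,"dy":-0.025,"dz":-0.006},{"dx":-0.033,"dy":-0.025,"dz":-0.006},{"dx":-0.033,"dy":-0.025,"dz":-0.006},{"dx":-0.033,"dy":-0.025,"dz":-0.006},{"dx":-0.033,"dy":-0.025,"dz":-0.006},{"dx":-0.033,"dy":-0.025,"dz":-0.006},{"dx":-0.033,"dy":-0.025,"dz":-0.006},{"dx":-0.033,"dy":-0.025,"dz":-0.006},{"dx":-0.033,"dy":-0.025,"dz":-0.006},{"dx":-0.033,"dy":-0.025,"dz":-0.006}]'
python3 -m crank '[{"dx":-0.033,"dy":-0.025},{"dx":-0.033,"dy":-0.025},{"dx":-0.033,"dy":-0.025},{"dx":-0.033,"dy":-0.025},{"dx":-0.033,"dy":-0.025},{"dx":-0.033,"dy":-0.025},{"dx":-0.033,"dy":-0.025},{"dx":-0.033,"dy":-0.025},{"dx":-0.033,"dy":-0.025},{"dx":-0.03,"dy":-0.023}]'
python3 -m crank '[{"rz":0.14},{"rz":0.14},{"rz":0.14},{"rz":0.14},{"rz":0.14},{"rz":0.14},{"rz":0.14},{"rz":0.14},{"rz":0.14},{"rz":0.14}]'
python3 -m crank '[{"rz":0.14},{"rz":0.14},{"rz":0.14},{"rz":0.14},{"rz":0.14},{"rz":0.14},{"rz":0.14},{"rz":0.13},{},{}]'
cat >> h.py <<'E'
def show(goal=None,grip_tcp=None):
    from station import readout
    s=readout.state(); A=R.from_quat(s["orientation"]).as_matrix()
    print("t",round(s["t"],2),"tcp",np.round(s["eef_pos"],4),"yaw x",np.degrees(np.arctan2(A[1,0],A[0,0])).round(2),"pitch",np.degrees(np.arcsin(A[2,0])).round(2),"roll",np.degrees(np.arcsin(A[2,1])).round(2),"F",np.round(s["force"],1),"w",np.round(s["gripper_width"],4),"gf",np.round(s["grasp_force"],1),"q",np.round(s["q"],2))
    if goal is not None: print("shift in tool axes",(A.T@(np.array(goal)-s["eef_pos"])).round(4))
E
python3 -c "
from h import *; show([.6115,-.2465,.096])"
```

```text
t 0.1 tcp [0.2454 0.4919 0.205 ] yaw x 153.48 pitch 0.0 roll -0.06 F [-0.6  0.4  0.2] w 0.0939 gf 0.0 q [ 1.04  0.3   1.52 -0.    1.32 -0.07]
shift in tool axes [-0.6572 -0.4972  0.1094]schema error: expected keys dx, dy, dz, rx, ry, rz, grip
schema error: expected keys dx, dy, dz, rx, ry, rz, grip
schema error: expected keys dx, dy, dz, rx, ry, rz, grip
schema error: expected keys dx, dy, dz, rx, ry, rz, grip
```

```bash
python3 -m crank '[{"dx":-0.033,"dy":-0.025,"dz":-0.006,"rx":0,"ry":0,"rz":0,"grip":0.094},{"dx":-0.033,"dy":-0.025,"dz":-0.006,"rx":0,"ry":0,"rz":0,"grip":0.094},{"dx":-0.033,"dy":-0.025,"dz":-0.006,"rx":0,"ry":0,"rz":0,"grip":0.094},{"dx":-0.033,"dy":-0.025,"dz":-0.006,"rx":0,"ry":0,"rz":0,"grip":0.094},{"dx":-0.033,"dy":-0.025,"dz":-0.006,"rx":0,"ry":0,"rz":0,"grip":0.094},{"dx":-0.033,"dy":-0.025,"dz":-0.006,"rx":0,"ry":0,"rz":0,"grip":0.094},{"dx":-0.033,"dy":-0.025,"dz":-0.006,"rx":0,"ry":0,"rz":0,"grip":0.094},{"dx":-0.033,"dy":-0.025,"dz":-0.006,"rx":0,"ry":0,"rz":0,"grip":0.094},{"dx":-0.033,"dy":-0.025,"dz":-0.006,"rx":0,"ry":0,"rz":0,"grip":0.094},{"dx":-0.033,"dy":-0.025,"dz":-0.006,"rx":0,"ry":0,"rz":0,"grip":0.094}]'
python3 -m crank '[{"dx":-0.033,"dy":-0.025,"dz":0,"rx":0,"ry":0,"rz":0,"grip":0.094},{"dx":-0.033,"dy":-0.025,"dz":0,"rx":0,"ry":0,"rz":0,"grip":0.094},{"dx":-0.033,"dy":-0.025,"dz":0,"rx":0,"ry":0,"rz":0,"grip":0.094},{"dx":-0.033,"dy":-0.025,"dz":0,"rx":0,"ry":0,"rz":0,"grip":0.094},{"dx":-0.033,"dy":-0.025,"dz":0,"rx":0,"ry":0,"rz":0,"grip":0.094},{"dx":-0.033,"dy":-0.025,"dz":0,"rx":0,"ry":0,"rz":0,"grip":0.094},{"dx":-0.033,"dy":-0.025,"dz":0,"rx":0,"ry":0,"rz":0,"grip":0.094},{"dx":-0.033,"dy":-0.025,"dz":0,"rx":0,"ry":0,"rz":0,"grip":0.094},{"dx":-0.033,"dy":-0.025,"dz":0,"rx":0,"ry":0,"rz":0,"grip":0.094},{"dx":-0.03,"dy":-0.023,"dz":0,"rx":0,"ry":0,"rz":0,"grip":0.094}]'
python3 -m crank '[{"dx":0,"dy":0,"dz":0,"rx":0,"ry":0,"rz":0.14,"grip":0.094},{"dx":0,"dy":0,"dz":0,"rx":0,"ry":0,"rz":0.14,"grip":0.094},{"dx":0,"dy":0,"dz":0,"rx":0,"ry":0,"rz":0.14,"grip":0.094},{"dx":0,"dy":0,"dz":0,"rx":0,"ry":0,"rz":0.14,"grip":0.094},{"dx":0,"dy":0,"dz":0,"rx":0,"ry":0,"rz":0.14,"grip":0.094},{"dx":0,"dy":0,"dz":0,"rx":0,"ry":0,"rz":0.14,"grip":0.094},{"dx":0,"dy":0,"dz":0,"rx":0,"ry":0,"rz":0.14,"grip":0.094},{"dx":0,"dy":0,"dz":0,"rx":0,"ry":0,"rz":0.14,"grip":0.094},{"dx":0,"dy":0,"dz":0,"rx":0,"ry":0,"rz":0.14,"grip":0.094},{"dx":0,"dy":0,"dz":0,"rx":0,"ry":0,"rz":0.14,"grip":0.094}]'
python3 -m crank '[{"dx":0,"dy":0,"dz":0,"rx":0,"ry":0,"rz":0.14,"grip":0.094},{"dx":0,"dy":0,"dz":0,"rx":0,"ry":0,"rz":0.14,"grip":0.094},{"dx":0,"dy":0,"dz":0,"rx":0,"ry":0,"rz":0.14,"grip":0.094},{"dx":0,"dy":0,"dz":0,"rx":0,"ry":0,"rz":0.14,"grip":0.094},{"dx":0,"dy":0,"dz":0,"rx":0,"ry":0,"rz":0.14,"grip":0.094},{"dx":0,"dy":0,"dz":0,"rx":0,"ry":0,"rz":0.14,"grip":0.094},{"dx":0,"dy":0,"dz":0,"rx":0,"ry":0,"rz":0.14,"grip":0.094},{"dx":0,"dy":0,"dz":0,"rx":0,"ry":0,"rz":0.13,"grip":0.094},{"dx":0,"dy":0,"dz":0,"rx":0,"ry":0,"rz":0,"grip":0.094},{"dx":0,"dy":0,"dz":0,"rx":0,"ry":0,"rz":0,"grip":0.094}]'
python3 -c "
from h import *; show([.6115,-.2465,.096])"
```

```text
t: 1.1
eef_pos: [0.4295, 0.1194, 0.2656]
orientation: [0.229, 0.973, -0.0, -0.0]
force: [0.3, 1.7, 0.5]
gripper_width: 0.0939
grasp_force: 0.0
t: 2.1
eef_pos: [0.6115, -0.2486, 0.2648]
orientation: [0.23, 0.973, 0.0, -0.0]
force: [-0.5, 0.1, -0.4]
gripper_width: 0.0939
grasp_force: 0.0
t: 3.1
eef_pos: [0.611, -0.2468, 0.265]
orientation: [0.804, 0.594, -0.0, -0.0]
force: [-0.6, 0.2, 0.4]
gripper_width: 0.0939
grasp_force: 0.0
t: 4.1
eef_pos: [0.611, -0.2468, 0.2652]
orientation: [0.996, 0.086, -0.0, -0.0]
force: [0.5, 0.4, -0.0]
gripper_width: 0.0938
grasp_force: 0.0
t 4.1 tcp [ 0.611  -0.2468  0.2652] yaw x 9.9 pitch -0.03 roll -0.02 F [ 0.5  0.4 -0. ] w 0.0938 gf 0.0 q [-0.44  0.52  1.07 -0.    1.54  0.96]
shift in tool axes [ 6.000e-04 -1.000e-04  1.692e-01]
```

```bash
python3 -m crank '[{"dx":0,"dy":0,"dz":0.024,"rx":0,"ry":0,"rz":0,"grip":0.094},{"dx":0,"dy":0,"dz":0.024,"rx":0,"ry":0,"rz":0,"grip":0.094},{"dx":0,"dy":0,"dz":0.024,"rx":0,"ry":0,"rz":0,"grip":0.07},{"dx":0,"dy":0,"dz":0.024,"rx":0,"ry":0,"rz":0,"grip":0.06},{"dx":0,"dy":0,"dz":0.024,"rx":0,"ry":0,"rz":0,"grip":0.05},{"dx":0,"dy":0,"dz":0.024,"rx":0,"ry":0,"rz":0,"grip":0.05},{"dx":0,"dy":0,"dz":0.014,"rx":0,"ry":0,"rz":0,"grip":0.05},{"dx":0,"dy":0,"dz":0.01,"rx":0,"ry":0,"rz":0,"grip":0.05},{"dx":0,"dy":0,"dz":0,"rx":0,"ry":0,"rz":0,"grip":0.04},{"dx":0,"dy":0,"dz":0,"rx":0,"ry":0,"rz":0,"grip":0.03}]'
python3 -m crank '[{"dx":0,"dy":0,"dz":0,"rx":0,"ry":0,"rz":0,"grip":0.02},{"dx":0,"dy":0,"dz":0,"rx":0,"ry":0,"rz":0,"grip":0.01},{"dx":0,"dy":0,"dz":0,"rx":0,"ry":0,"rz":0,"grip":0},{"dx":0,"dy":0,"dz":0,"rx":0,"ry":0,"rz":0,"grip":0},{"dx":0,"dy":0,"dz":0,"rx":0,"ry":0,"rz":0,"grip":0},{"dx":0,"dy":0,"dz":0,"rx":0,"ry":0,"rz":0,"grip":0},{"dx":0,"dy":0,"dz":0,"rx":0,"ry":0,"rz":0,"grip":0},{"dx":0,"dy":0,"dz":0,"rx":0,"ry":0,"rz":0,"grip":0},{"dx":0,"dy":0,"dz":0,"rx":0,"ry":0,"rz":0,"grip":0},{"dx":0,"dy":0,"dz":0,"rx":0,"ry":0,"rz":0,"grip":0}]'
python3 - <<'E'
from h import *; show()
# tilt about the low (-x) end, keeping plate inside: tool-axis rows
T=np.array([.5393,-.2603]); th=np.radians(36)
# frame: x along tray, z up; TCP relative to plate: (73,97-4..)
P=np.array([.0735,.0965]); prev=P; n=9
low0=np.array([-.09,.004]); v=P-low0
for i in range(1,n+1):
    a=th*i/n; c,s=np.cos(a),np.sin(a)
    low=low0+np.array([.023,.004])*i/n
    p=low+np.array([c*v[0]-s*v[1],s*v[0]+c*v[1]])
    d=p-prev; prev=p; a0=th*(i-1)/n; c,s=np.cos(a0),np.sin(a0)
    # tool x = (c,s), tool z = (s,-c)
    print(i,"dx %.4f dz %.4f ry %.4f"%(d@[c,s],d@[s,-c],th/n),p.round(3))
E
```

```text
t: 5.1
eef_pos: [0.6115, -0.247, 0.0984]
orientation: [0.996, 0.085, 0.0, 0.0]
force: [0.6, 0.4, -0.3]
gripper_width: 0.0373
grasp_force: 0.0
t: 6.1
eef_pos: [0.6113, -0.2469, 0.0979]
orientation: [0.996, 0.084, 0.0, 0.0]
force: [-0.4, 0.2, 5.3]
gripper_width: 0.0137
grasp_force: 30.0
t 6.1 tcp [ 0.6113 -0.2469  0.0979] yaw x 9.67 pitch 0.04 roll 0.03 F [-0.4  0.2  5.3] w 0.0137 gf 30.0 q [-0.44  0.64  1.29 -0.    1.22  0.96]
1 dx -0.0043 dz -0.0116 ry 0.0698 [0.069 0.108]
2 dx -0.0043 dz -0.0114 ry 0.0698 [0.064 0.119]
3 dx -0.0043 dz -0.0113 ry 0.0698 [0.058 0.13 ]
4 dx -0.0043 dz -0.0111 ry 0.0698 [0.052 0.14 ]
5 dx -0.0043 dz -0.0109 ry 0.0698 [0.045 0.149]
6 dx -0.0043 dz -0.0107 ry 0.0698 [0.037 0.158]
7 dx -0.0043 dz -0.0105 ry 0.0698 [0.029 0.166]
8 dx -0.0044 dz -0.0104 ry 0.0698 [0.02  0.173]
9 dx -0.0044 dz -0.0102 ry 0.0698 [0.011 0.179]
```

```bash
python3 -m crank '[{"dx":-0.0033,"dy":0,"dz":-0.0058,"rx":0,"ry":0.035,"rz":0,"grip":0},{"dx":-0.0033,"dy":0,"dz":-0.0058,"rx":0,"ry":0.035,"rz":0,"grip":0},{"dx":-0.0033,"dy":0,"dz":-0.0058,"rx":0,"ry":0.035,"rz":0,"grip":0},{"dx":-0.0033,"dy":0,"dz":-0.0058,"rx":0,"ry":0.035,"rz":0,"grip":0},{"dx":-0.0033,"dy":0,"dz":-0.0058,"rx":0,"ry":0.035,"rz":0,"grip":0},{"dx":-0.0033,"dy":0,"dz":-0.0058,"rx":0,"ry":0.035,"rz":0,"grip":0},{"dx":-0.0033,"dy":0,"dz":-0.0058,"rx":0,"ry":0.035,"rz":0,"grip":0},{"dx":-0.0033,"dy":0,"dz":-0.0058,"rx":0,"ry":0.035,"rz":0,"grip":0},{"dx":-0.0033,"dy":0,"dz":-0.0058,"rx":0,"ry":0.035,"rz":0,"grip":0},{"dx":-0.0033,"dy":0,"dz":-0.0058,"rx":0,"ry":0.035,"rz":0,"grip":0}]'
python3 - <<'E'
from h import *; show()
from station import optics
f=optics.grab_frame("side"); a=f["img"][40:220,280:480]; g=optics.grab_frame("top")["img"][80:260,400:560]
cv2.imwrite("pics/tilt1.png",cv2.hconcat([cv2.resize(a,(420,378)),cv2.resize(g,(336,378))]))
E
```

```text
t: 7.1
eef_pos: [0.5697, -0.2536, 0.1487]
orientation: [0.981, 0.083, 0.174, -0.015]
force: [-0.6, 0.6, -2.3]
gripper_width: 0.0135
grasp_force: 30.0
t 7.1 tcp [ 0.5697 -0.2536  0.1487] yaw x 9.66 pitch 20.07 roll -0.04 F [-0.6  0.6 -2.3] w 0.0135 gf 30.0 q [-0.58  0.37  1.61  0.3   0.93  0.67]
```

View pics/tilt1.png

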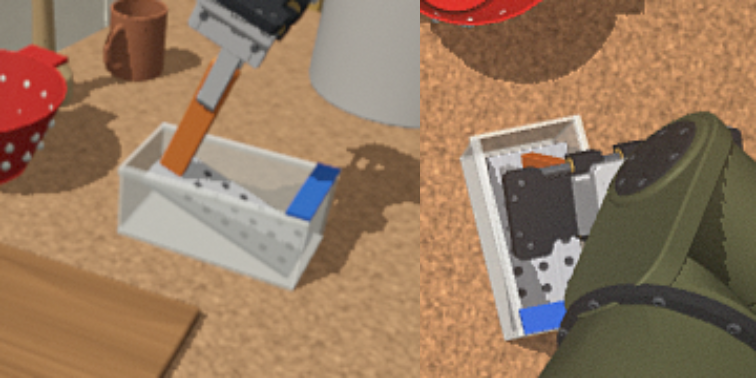

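The crop shows the plate held and tilted about 20° with the grip end up. Its low end is at the tray floor under the strip, and the force is about its weight. I'll carry on tilting and shift it clear of the strip.

```bash
python3 -m crank '[{"dx":-0.0007,"dy":0,"dz":-0.0048,"rx":0,"ry":0.035,"rz":0,"grip":0},{"dx":-0.0007,"dy":0,"dz":-0.0048,"rx":0,"ry":0.035,"rz":0,"grip":0},{"dx":-0.0007,"dy":0,"dz":-0.0048,"rx":0,"ry":0.035,"rz":0,"grip":0},{"dx":-0.0007,"dy":0,"dz":-0.0048,"rx":0,"ry":0.035,"rz":0,"grip":0},{"dx":-0.0007,"dy":0,"dz":-0.0048,"rx":0,"ry":0.035,"rz":0,"grip":0},{"dx":-0.0007,"dy":0,"dz":-0.0045,"rx":0,"ry":0.035,"rz":0,"grip":0},{"dx":-0.0007,"dy":0,"dz":-0.0045,"rx":0,"ry":0.035,"rz":0,"grip":0},{"dx":-0.0007,"dy":0,"dz":-0.0045,"rx":0,"ry":0.035,"rz":0,"grip":0},{"dx":0,"dy":0,"dz":0,"rx":0,"ry":0,"rz":0,"grip":0},{"dx":0,"dy":0,"dz":0,"rx":0,"ry":0,"rz":0,"grip":0}]'
python3 - <<'E'
from h import *; show()
from station import readout, optics
s=readout.state(); A=R.from_quat(s["orientation"]).as_matrix()
# plate low end underside & high end, assuming rigid grip (tool x = plate x, tool z=-plate z)
T=np.array([.5393,-.2603]); e=np.array([np.cos(.1675),np.sin(.1675)])
for x in(-.09,.09):
    p=np.array(s["eef_pos"])+A@[x-.073,0,.094]; print(x,((p[:2]-T)@e).round(4),p.round(4))
f=optics.grab_frame("side"); a=f["img"][40:220,280:480]
cv2.imwrite("pics/tilt2.png",cv2.resize(a,(560,504)))
E
```

```text
t: 8.2
eef_pos: [0.5487, -0.2574, 0.1796]
orientation: [0.948, 0.08, 0.308, -0.026]
force: [0.8, 0.5, -2.2]
gripper_width: 0.014
grasp_force: 30.0
t 8.2 tcp [ 0.5487 -0.2574  0.1796] yaw x 9.66 pitch 35.99 roll -0.03 F [ 0.8  0.5 -2.2] w 0.014 gf 30.0 q [-0.7   0.24  1.79  0.68  0.8   0.29]
-0.09 -0.0669 [ 0.4731 -0.2702  0.0078]
0.09 0.0787 [ 0.6167 -0.2457  0.1136]
```

View pics/tilt2.png

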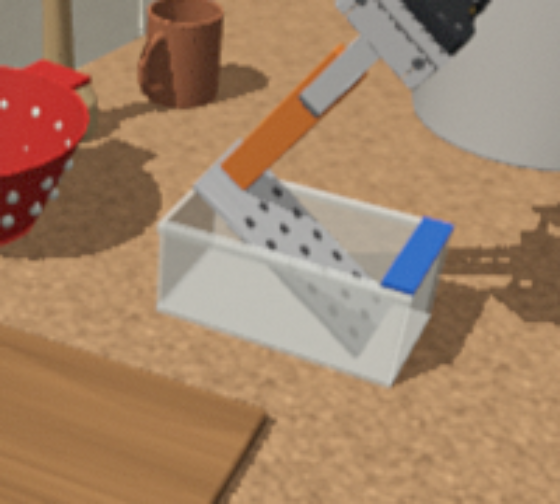

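The low end is off the floor and clear of the strip edge, and the grip hasn't slipped. I'll lift straight up 140 mm, which per row is tool dx 0.0082, dz -0.0113.

```bash
python3 -m crank '[{"dx":0.0082,"dy":0,"dz":-0.0113,"rx":0,"ry":0,"rz":0,"grip":0},{"dx":0.0082,"dy":0,"dz":-0.0113,"rx":0,"ry":0,"rz":0,"grip":0},{"dx":0.0082,"dy":0,"dz":-0.0113,"rx":0,"ry":0,"rz":0,"grip":0},{"dx":0.0082,"dy":0,"dz":-0.0113,"rx":0,"ry":0,"rz":0,"grip":0},{"dx":0.0082,"dy":0,"dz":-0.0113,"rx":0,"ry":0,"rz":0,"grip":0},{"dx":0.0082,"dy":0,"dz":-0.0113,"rx":0,"ry":0,"rz":0,"grip":0},{"dx":0.0082,"dy":0,"dz":-0.0113,"rx":0,"ry":0,"rz":0,"grip":0},{"dx":0.0082,"dy":0,"dz":-0.0113,"rx":0,"ry":0,"rz":0,"grip":0},{"dx":0.0082,"dy":0,"dz":-0.0113,"rx":0,"ry":0,"rz":0,"grip":0},{"dx":0.0082,"dy":0,"dz":-0.0113,"rx":0,"ry":0,"rz":0,"grip":0}]'
python3 -m crank '[{"dx":0,"dy":0,"dz":0,"rx":0,"ry":-0.07,"rz":0,"grip":0},{"dx":0,"dy":0,"dz":0,"rx":0,"ry":-0.07,"rz":0,"grip":0},{"dx":0,"dy":0,"dz":0,"rx":0,"ry":-0.07,"rz":0,"grip":0},{"dx":0,"dy":0,"dz":0,"rx":0,"ry":-0.07,"rz":0,"grip":0},{"dx":0,"dy":0,"dz":0,"rx":0,"ry":-0.07,"rz":0,"grip":0},{"dx":0,"dy":0,"dz":0,"rx":0,"ry":-0.07,"rz":0,"grip":0},{"dx":0,"dy":0,"dz":0,"rx":0,"ry":-0.07,"rz":0,"grip":0},{"dx":0,"dy":0,"dz":0,"rx":0,"ry":-0.07,"rz":0,"grip":0},{"dx":0,"dy":0,"dz":0,"rx":0,"ry":-0.068,"rz":0,"grip":0},{"dx":0,"dy":0,"dz":0,"rx":0,"ry":0,"rz":0,"grip":0}]'
python3 - <<'E'
from h import *
b=np.array([.591,-.0235]);e=np.array([np.cos(.22),np.sin(.22)])
show([*(b+.073*e),.25])
from station import optics
f=optics.grab_frame("side"); cv2.imwrite("pics/lift.png",f["img"])
E
```

```text
t: 9.25
eef_pos: [0.5483, -0.2575, 0.3208]
orientation: [0.947, 0.08, 0.309, -0.026]
force: [0.1, 0.2, -2.3]
gripper_width: 0.0141
grasp_force: 30.0
t: 10.25
eef_pos: [0.5492, -0.2571, 0.3195]
orientation: [0.996, 0.085, 0.0, -0.0]
force: [0.1, -0.6, -2.1]
gripper_width: 0.0139
grasp_force: 30.0
t 10.25 tcp [ 0.5492 -0.2571  0.3195] yaw x 9.7 pitch 0.04 roll -0.02 F [ 0.1 -0.6 -2.1] w 0.0139 gf 30.0 q [-0.5   0.38  1.16  0.    1.61  0.9 ]
shift in tool axes [ 0.1535 -0.2269  0.0696]
```

View pics/lift.png

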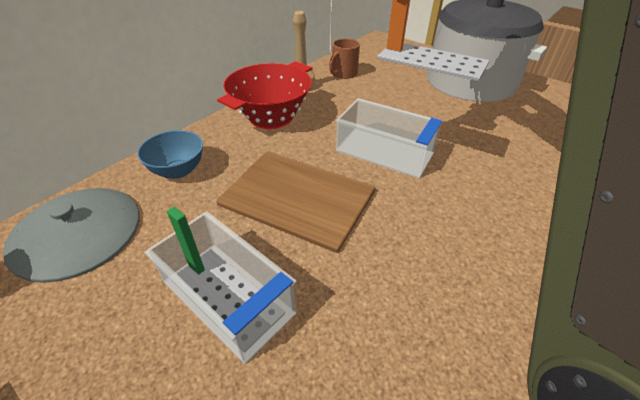

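The side view shows the plate level, with its edge around (435,62), well above the empty tray, and the green grip untouched. Next I'll carry it over the board.

```bash
python3 -m crank '[{"dx":0.0154,"dy":-0.0227,"dz":0,"rx":0,"ry":0,"rz":0,"grip":0},{"dx":0.0154,"dy":-0.0227,"dz":0,"rx":0,"ry":0,"rz":0,"grip":0},{"dx":0.0154,"dy":-0.0227,"dz":0,"rx":0,"ry":0,"rz":0,"grip":0},{"dx":0.0154,"dy":-0.0227,"dz":0,"rx":0,"ry":0,"rz":0,"grip":0},{"dx":0.0154,"dy":-0.0227,"dz":0,"rx":0,"ry":0,"rz":0,"grip":0},{"dx":0.0154,"dy":-0.0227,"dz":0,"rx":0,"ry":0,"rz":0,"grip":0},{"dx":0.0154,"dy":-0.0227,"dz":0,"rx":0,"ry":0,"rz":0,"grip":0},{"dx":0.0154,"dy":-0.0227,"dz":0,"rx":0,"ry":0,"rz":0,"grip":0},{"dx":0.0154,"dy":-0.0227,"dz":0,"rx":0,"ry":0,"rz":0,"grip":0},{"dx":0.0154,"dy":-0.0227,"dz":0,"rx":0,"ry":0,"rz":0,"grip":0}]'
python3 -m crank '[{"dx":0,"dy":0,"dz":0.02,"rx":0,"ry":0,"rz":-0.025,"grip":0},{"dx":0,"dy":0,"dz":0.02,"rx":0,"ry":0,"rz":-0.025,"grip":0},{"dx":0,"dy":0,"dz":0.02,"rx":0,"ry":0,"rz":0,"grip":0},{"dx":0,"dy":0,"dz":0.02,"rx":0,"ry":0,"rz":0,"grip":0},{"dx":0,"dy":0,"dz":0.02,"rx":0,"ry":0,"rz":0,"grip":0},{"dx":0,"dy":0,"dz":0.02,"rx":0,"ry":0,"rz":0,"grip":0},{"dx":0,"dy":0,"dz":0.02,"rx":0,"ry":0,"rz":0,"grip":0},{"dx":0,"dy":0,"dz":0.02,"rx":0,"ry":0,"rz":0,"grip":0},{"dx":0,"dy":0,"dz":0.015,"rx":0,"ry":0,"rz":0,"grip":0},{"dx":0,"dy":0,"dz":0,"rx":0,"ry":0,"rz":0,"grip":0}]'
python3 - <<'E'
from h import *
b=np.array([.591,-.0235]);e=np.array([np.cos(.22),np.sin(.22)])
show([*(b+.073*e),.110])
from station import optics
f=optics.grab_frame("side"); cv2.imwrite("pics/over.png",f["img"])
E
```

```text
t: 11.3
eef_pos: [0.6623, -0.0072, 0.3206]
orientation: [0.996, 0.084, 0.002, -0.001]
force: [0.4, 0.1, -2.8]
gripper_width: 0.0141
grasp_force: 30.0
t: 12.3
eef_pos: [0.6615, -0.0081, 0.1432]
orientation: [0.994, 0.109, -0.0, -0.001]
force: [-0.8, 0.6, -3.1]
gripper_width: 0.0139
grasp_force: 30.0
t 12.3 tcp [ 0.6615 -0.0081  0.1432] yaw x 12.49 pitch -0.0 roll -0.07 F [-0.8  0.6 -3.1] w 0.0139 gf 30.0 q [-0.07  0.6   1.24  0.    1.3   1.28]
shift in tool axes [ 0.0009 -0.0003  0.0332]
```

View pics/over.png

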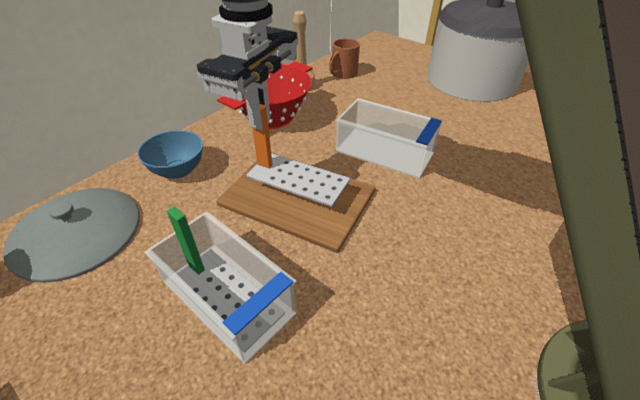

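The plate is level about 33 mm above the board and centred, spanning about (248,160) to (348,200). I'll lower it slowly and watch the force.

```bash
python3 -m crank '[{"dx":0,"dy":0,"dz":0.005,"rx":0,"ry":0,"rz":0,"grip":0},{"dx":0,"dy":0,"dz":0.005,"rx":0,"ry":0,"rz":0,"grip":0},{"dx":0,"dy":0,"dz":0.005,"rx":0,"ry":0,"rz":0,"grip":0},{"dx":0,"dy":0,"dz":0.005,"rx":0,"ry":0,"rz":0,"grip":0},{"dx":0,"dy":0,"dz":0.003,"rx":0,"ry":0,"rz":0,"grip":0},{"dx":0,"dy":0,"dz":0.002,"rx":0,"ry":0,"rz":0,"grip":0},{"dx":0,"dy":0,"dz":0.002,"rx":0,"ry":0,"rz":0,"grip":0},{"dx":0,"dy":0,"dz":0.002,"rx":0,"ry":0,"rz":0,"grip":0},{"dx":0,"dy":0,"dz":0.002,"rx":0,"ry":0,"rz":0,"grip":0},{"dx":0,"dy":0,"dz":0,"rx":0,"ry":0,"rz":0,"grip":0}]'
python3 -m crank '[{"dx":0,"dy":0,"dz":0.0005,"rx":0,"ry":0,"rz":0,"grip":0},{"dx":0,"dy":0,"dz":0.0005,"rx":0,"ry":0,"rz":0,"grip":0},{"dx":0,"dy":0,"dz":0.0005,"rx":0,"ry":0,"rz":0,"grip":0},{"dx":0,"dy":0,"dz":0.0005,"rx":0,"ry":0,"rz":0,"grip":0},{"dx":0,"dy":0,"dz":0.0005,"rx":0,"ry":0,"rz":0,"grip":0},{"dx":0,"dy":0,"dz":0.0005,"rx":0,"ry":0,"rz":0,"grip":0},{"dx":0,"dy":0,"dz":0.0005,"rx":0,"ry":0,"rz":0,"grip":0},{"dx":0,"dy":0,"dz":0.0005,"rx":0,"ry":0,"rz":0,"grip":0},{"dx":0,"dy":0,"dz":0,"rx":0,"ry":0,"rz":0,"grip":0},{"dx":0,"dy":0,"dz":0,"rx":0,"ry":0,"rz":0,"grip":0}]'
```

```text
t: 13.35
eef_pos: [0.6623, -0.0078, 0.1137]
orientation: [0.994, 0.109, 0.001, -0.0]
force: [-0.3, -0.9, -3.0]
gripper_width: 0.0135
grasp_force: 30.0
t: 14.35
eef_pos: [0.6624, -0.0078, 0.11]
orientation: [0.994, 0.109, 0.001, -0.0]
force: [0.0, -0.3, -3.4]
gripper_width: 0.0136
grasp_force: 30.0
```

```bash
python3 -m crank '[{"dx":0,"dy":0,"dz":0.0004,"rx":0,"ry":0,"rz":0,"grip":0},{"dx":0,"dy":0,"dz":0.0004,"rx":0,"ry":0,"rz":0,"grip":0},{"dx":0,"dy":0,"dz":0.0004,"rx":0,"ry":0,"rz":0,"grip":0},{"dx":0,"dy":0,"dz":0.0004,"rx":0,"ry":0,"rz":0,"grip":0},{"dx":0,"dy":0,"dz":0.0004,"rx":0,"ry":0,"rz":0,"grip":0},{"dx":0,"dy":0,"dz":0,"rx":0,"ry":0,"rz":0,"grip":0},{"dx":0,"dy":0,"dz":0,"rx":0,"ry":0,"rz":0,"grip":0},{"dx":0,"dy":0,"dz":0,"rx":0,"ry":0,"rz":0,"grip":0},{"dx":0,"dy":0,"dz":0,"rx":0,"ry":0,"rz":0,"grip":0},{"dx":0,"dy":0,"dz":0,"rx":0,"ry":0,"rz":0,"grip":0}]'
python3 - <<'E'
from h import *
show()
from station import optics
f=optics.grab_frame("side"); cv2.imwrite("pics/set.png",cv2.resize(f["img"][130:260,200:400],(800,520)))
E
```

```text
t: 15.35
eef_pos: [0.6626, -0.0077, 0.1099]
orientation: [0.994, 0.109, 0.002, 0.0]
force: [-5.7, -0.1, 14.1]
gripper_width: 0.0138
grasp_force: 30.0
t 15.35 tcp [ 0.6626 -0.0077  0.1099] yaw x 12.54 pitch 0.19 roll 0.03 F [-5.7 -0.1 14.1] w 0.0138 gf 30.0 q [-0.07  0.63  1.27  0.    1.24  1.28]
```

View pics/set.png

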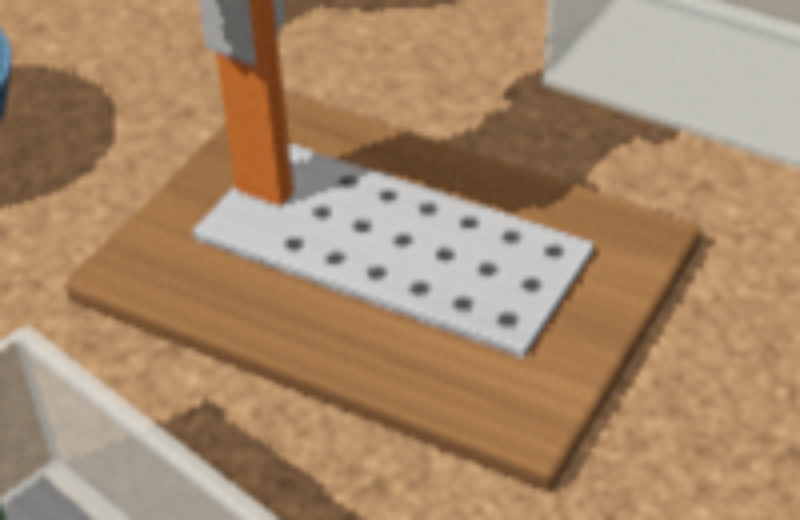

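The plate lies flat and centred on the board with even margins, still gripped and in contact at 14 N. I'll ease off about 1 mm, open the fingers and go up.

```bash
python3 -m crank '[{"dx":0,"dy":0,"dz":-0.0005,"rx":0,"ry":0,"rz":0,"grip":0},{"dx":0,"dy":0,"dz":-0.0007,"rx":0,"ry":0,"rz":0,"grip":0},{"dx":0,"dy":0,"dz":0,"rx":0,"ry":0,"rz":0,"grip":0},{"dx":0,"dy":0,"dz":0,"rx":0,"ry":0,"rz":0,"grip":0.02},{"dx":0,"dy":0,"dz":0,"rx":0,"ry":0,"rz":0,"grip":0.03},{"dx":0,"dy":0,"dz":0,"rx":0,"ry":0,"rz":0,"grip":0.04},{"dx":0,"dy":0,"dz":0,"rx":0,"ry":0,"rz":0,"grip":0.05},{"dx":0,"dy":0,"dz":0,"rx":0,"ry":0,"rz":0,"grip":0.06},{"dx":0,"dy":0,"dz":0,"rx":0,"ry":0,"rz":0,"grip":0.06},{"dx":0,"dy":0,"dz":0,"rx":0,"ry":0,"rz":0,"grip":0.06}]'
python3 -m crank '[{"dx":0,"dy":0,"dz":-0.01,"rx":0,"ry":0,"rz":0,"grip":0.06},{"dx":0,"dy":0,"dz":-0.015,"rx":0,"ry":0,"rz":0,"grip":0.06},{"dx":0,"dy":0,"dz":-0.02,"rx":0,"ry":0,"rz":0,"grip":0.06},{"dx":0,"dy":0,"dz":-0.02,"rx":0,"ry":0,"rz":0,"grip":0.06},{"dx":0,"dy":0,"dz":-0.02,"rx":0,"ry":0,"rz":0,"grip":0.06},{"dx":0,"dy":0,"dz":-0.02,"rx":0,"ry":0,"rz":0,"grip":0.06},{"dx":0,"dy":0,"dz":-0.02,"rx":0,"ry":0,"rz":0,"grip":0.06},{"dx":0,"dy":0,"dz":-0.01,"rx":0,"ry":0,"rz":0,"grip":0.06},{"dx":0,"dy":0,"dz":0,"rx":0,"ry":0,"rz":0,"grip":0.06},{"dx":0,"dy":0,"dz":0,"rx":0,"ry":0,"rz":0,"grip":0.06}]'
python3 - <<'E'
from h import *
show()
from station import optics
f=optics.grab_frame("side"); cv2.imwrite("pics/end.png",f["img"])
P=cloud(f,hsv(f,(5,160,80),(18,255,255),(220,70,300,185))); k=P[:,2]>.147; print("grip top",P[:,2].max(),P[k].mean(0).round(4),"want",.591+.073*np.cos(.22),-.0235+.073*np.sin(.22))
E
```

```text
t: 16.4
eef_pos: [0.6624, -0.0078, 0.1092]
orientation: [0.994, 0.109, 0.001, -0.0]
force: [0.2, 0.6, 0.2]
gripper_width: 0.06
grasp_force: 0.0
t: 17.4
eef_pos: [0.662, -0.0078, 0.2437]
orientation: [0.994, 0.109, 0.001, -0.0]
force: [-1.3, -0.1, -0.8]
gripper_width: 0.06
grasp_force: 0.0
t 17.4 tcp [ 0.662  -0.0078  0.2437] yaw x 12.54 pitch 0.08 roll -0.0 F [-1.3 -0.1 -0.8] w 0.06 gf 0.0 q [-0.07  0.54  1.1   0.    1.5   1.28]
grip top 0.15426130097738783 [ 0.6608 -0.0073  0.1513] want 0.6622405138011341 -0.007569237515096541
```

View pics/end.png

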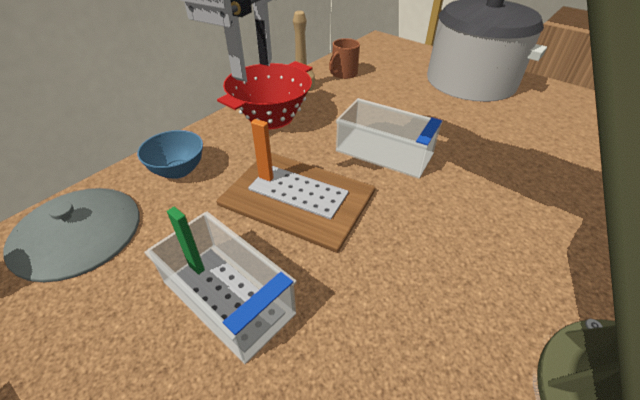

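The plate lies flat and centred on the board (grip top at (261,125)). The gripper is clear, and the green-grip plate hasn't moved.

```bash
python3 -c "
from station import finish_job; print(finish_job())"
```

```text
the job is handed in; nothing more can be done
None
```

The orange-grip plate was tilted out of its tray, set down flat and centred on the board and released, the green-grip plate was left alone, and the job was handed in at about 17.5 s; the hand-in call returned no verdict.

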